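# Unbolt the prop crate and lay out the drumstick for touching up

### The arm

A 7-joint arm with a two-finger parallel gripper is mounted at the origin on the work surface. World frame = base frame: x ahead of the robot, y to its left, z up, the work surface at z = 0. Lengths are in m, angles in rad, forces in N, time in s.
With the tool pointing down it reaches from about 0.4 to 0.85 m from the base axis. Payload 10.4 kg.
Tool frame: the origin (TCP) lies on the centre line of the jaws, within the pads' length; the fingertips stand 22 mm ahead of it and the grasp point (between the pads) lies 3 mm ahead of it; x points along the fingers, y is the direction in which the jaws open and shut, and the axes are right-handed (so a half turn about x gives the same grasp; the last joint's range is limited). The gripper opens to 87 mm and grips with 3 to 60 N. Pads are 19 mm wide; open, the fingers measure 117 mm over their backs; the gripper's body (75 mm by 190 mm) begins 51 mm behind the grasp point.
Start: joints at [1.178, 0.332, -0.065, 1.46, 0.022, 1.35, -0.088], TCP at [0.226, -0.583, 0.245] pointing down, gripper open.
Joint ranges: [-2.6, 2.6], [-0.5, 2.12], [-1.47, 1.34], [0.16, 2.42], [-1.27, 4.41], [0.06, 2.06], [-2.6, 2.6]. Speed limits (rad/s): [2.22, 2.22, 2.79, 2.79, 3.14, 3.14, 3.14].

### API

Orientations are given as a unit quaternion [x, y, z, w].
In Python, from bench import * gives the robot as it stands.
- The arm moves only by the tool arm_command, never from a script. Its argument "targets" is one flat list of numbers, 7 for each row, row after row: the turn, a rotation vector about the tool's x, y, z in units of 45 degrees (1.0 is 45 degrees), then the shift along the tool's x, y, z in units of 25 mm (1.0 is 25 mm), then the opening, from 0 (shut) to 1 (fully open). In form: [wx, wy, wz, tx, ty, tz, fingers, wx, wy, wz, tx, ty, tz, fingers, ...]. A call has 1 to 12 rows; each row shifts and turns the pose as measured when the row begins, along the tool's axes as they then stand; what a row does not reach is not made up. A row lasts 1/12 s, in which the tool goes at most 41.7 mm and 7.16 degrees, less where a joint would pass 70% of its speed; a pose out of reach is approached as far as the arm can. A call with a number of a shift or a turn outside -1 to 1 is refused whole. A call with a gripper value outside its range is refused whole. The fingers move at their own pace and stop on an object; "newtons" is the grip in N (left out, the last holds). Time passes only in rows, so rows that do not move let the fingers close. It gives the time, the measured TCP pose, the force and the opening at its end, in the units of the state.
- read_state(): the state, without advancing time (a new reading comes with each control period).
- camera(name): name is "side" or "top"; returns the picture (420x560x3 uint8, red, green, blue); there is no depth.
- calibration(name): a dict with "camera_matrix" (3x3 intrinsics, pixels), "R" (3x3) and "t" (3): a world point X has camera coordinates R X + t. Camera axes: x right, y down, z forward; pixel columns grow to the right and rows downward; lengths in m; the calibration is good to about 2 mm. A picture is of the moment at which its call begins. calibration takes no time and is no camera call.
- close_job(): hands the job in, once; it reports no verdict.
The state is a dict: "time": time; "joint_positions": joint angles; "joint_vel": joint speeds; "joint_torque": joint torques, N m; "ee_pos": TCP position; "eef_rot": TCP orientation; "ft_force": force on the tool from outside, world axes, zero at the start; "torque": the same for the moment, N m; "width": finger opening in m.
Only numpy, scipy, OpenCV 4.12 (cv2) and the standard library are available. Lean on these libraries where they do the work, as an engineer would, in place of code of your own. Each camera call takes 0.05 s, during which the arm holds its last target.

### The job

Unlock the prop crate: lift the barrel bolt's handle out of its notch, draw the bolt fully back, and slide the slatted lid fully open. Then take the prop drumstick out of the crate and set it down gently, right way up and wholly on the painting board. Leave the bread roll, the two paint jars and the brush pot where they are.

Things in the scene. Friction and masses are not known exactly. Their poses are not given: they have to be found in the camera images.
- crate: Open plywood crate fixed to the bench, 260 mm along its x, 360 mm along its y, walls and floor 10 mm. Origin: centre of its underside; z up; at yaw 0 x points away from the robot, y to its left. Near and far walls (-x, +x) have lips over the lid's edges, tops at 124 mm, 216 mm apart. Right end wall (-y): 118 mm high, inner face at y = -170 mm. Left end wall: 102 mm, the lid runs out over it.
- keeper (a point): Middle of the hole in the steel keeper on the crate's far lip, which takes the bolt's end and so locks the lid; fixed to the crate at crate x = 119, y = 30, z = 147 mm. Keeper 22 mm along x, 36 mm wide, top at 162 mm.
- bolt_axis (a point): Point on the barrel bolt's axis, on the lid's left cross batten; moves with the lid only. At crate x = 0, y = 30, z = 147 mm with the lid shut. The bolt is a 14 mm rod lying along the crate's x through this point, held by two guides (tops at 160 mm) on a steel plate 165 x 44 mm that also carries the two notch lugs.
- lid (a joint): Slatted lid sliding in the crate's grooves along the crate's +y, m: 0 shut, 0.22 fully open (stop). About 3 N of friction; stays where left; locked while the bolt is in the keeper. Slats' upper face 116 mm above the bench; two cross battens along x, 44 mm wide, tops at 128 mm, carry bow handle and bolt. Right edge at crate y = -168 mm when shut, and moves with the lid.
- bolt (a joint): Travel of the bolt along the crate's -x (towards the robot), m: 0 shot into the keeper, 0.05 fully drawn (stop). Clear of the keeper from 0.02. About 1.5 N of friction; stays where it is left.
- bolt_handle (a joint): Angle of the bolt's handle about the rod, rad: 0 lying level towards the crate's +y in its notch, 1.57 straight up, stop at 1.6. In the notch (between two lugs, 2 mm of play each side) the bolt cannot be drawn; the handle is clear of the lugs above 0.8. Light friction holds it where it is left.
- bolt_knob (a point): Middle of the bolt handle's round grip, 18 mm thick, 28 mm long along the handle, 48 mm from the rod's axis, on a 12 mm arm. Bolt shot, lid shut: at crate x = 30 mm, and with the handle level y = 78, z = 147 mm (31 mm above the slats). Moves with handle, bolt and lid. The lugs reach 24 mm from the axis, so it can be pinched on its crate -x and +x sides; it may swivel in the fingers.
- lid_grip (a point): Middle of the lid's bow handle: a round steel bar 11 mm thick, 90 mm long along the crate's x, its middle 164 mm above the bench and 36 mm above the batten; at crate x = 0, y = -100 mm when the lid is shut. Moves with the lid.
- drumstick: Prop roast drumstick fixed on a dark wooden base, about 0.25 kg, in the crate under the lid's right half, length roughly along crate x. Base 170 x 80 x 10 mm; origin: centre of its underside (on the crate's floor, 10 mm above the bench); x towards the bone end, z up. Brown meat: round, 50 mm thick from x = -48 to 0 mm, axis 34.5 mm above the origin. Pale bone to x = +83 mm. Top at 60 mm.
- meat_end (a point): Middle of the lower edge of the drumstick base's meat end, 85 mm from its origin.
- bone_end (a point): Middle of the lower edge of the drumstick base's bone end, 85 mm from its origin.
- paint_board: Painting board, an off-white board with spots of paint, lying fast on the bench to the robot's right, 240 mm along its x, 260 mm along its y, 12 mm thick. Origin: centre of its underside; z up.
- bread_roll: Prop bread roll, a brown dome 94 mm across, 54 mm high, in the crate under the lid's left half. Origin: centre of its underside. Not to be disturbed.
- paint_jar_a: Paint jar, 76 mm across, 105 mm high, beyond the painting board. Origin: centre of its underside. Not to be disturbed.
- paint_jar_b: Paint jar like the other, beyond the painting board. Origin: centre of its underside. Not to be disturbed.
- brush_pot: Clear pot 68 mm across, 85 mm high, with brushes standing up to 185 mm, on the bench beyond the crate's right end. Origin: centre of its underside. Not to be disturbed.
There are look-alikes about, which are no part of the job. Leave any orange or turquoise look-alike of the drumstick alone.

How it is judged:
On the way, in this order (a step that is already met when the one before it is completed fails the run):
1. the bolt's handle is lifted clear of its notch (value of joint bolt_handle above 0.8 rad), for 0.05 s.
2. the bolt is drawn fully back (value of joint bolt above 0.042 m), for 0.1 s.
3. the lid is slid fully open (value of joint lid above 0.205 m), for 0.1 s.
4. the drumstick is lifted out over the crate's walls (height (world z) of drumstick above 0.125 m), for 0.05 s.
At the end, for the whole second after the job is handed in: The bolt is drawn (at least 40 of 50 mm), the lid is open (at least 200 of 220 mm), and the drumstick rests still and right way up on its base (within 0.1 rad) on the painting board, both ends of its base within the board's outline (value of joint bolt above 0.04 m and value of joint lid above 0.2 m and x of meat_end in the frame of paint_board between -0.12 and 0.12 m and y of meat_end in the frame of paint_board between -0.13 and 0.13 m and x of bone_end in the frame of paint_board between -0.12 and 0.12 m and y of bone_end in the frame of paint_board between -0.13 and 0.13 m and height (world z) of drumstick between 0.008 and 0.018 m and angle between drumstick's own z axis and vertical below 0.1 rad and linear speed of drumstick below 0.02 m/s); the robot touches nothing.
It fails at once if the drumstick is dropped or banged down on the board (faster than 0.5 m/s within 40 mm above it) (horizontal distance between drumstick and paint_board below 0.15 m and height (world z) of drumstick below 0.05 m and linear speed of drumstick above 0.5 m/s).
It fails at once if the bread roll is moved more than 30 mm (distance of bread_roll from where it was at the start of the episode above 0.03 m).
It fails at once if a paint jar is moved more than 30 mm (distance of any of paint_jar_a, paint_jar_b from where it was at the start of the episode above 0.03 m).
It fails at once if the brush pot is moved more than 30 mm (distance of brush_pot from where it was at the start of the episode above 0.03 m).
It also fails if it takes over 61 s, if anything falls off the work surface, if the arm or the gripper's body presses on something with over 40 N, if the wrist force passes 120 N, or if a joint passes its speed limit or range.

## Working session

There is one attempt and no reset: what is moved stays moved. The work goes in short steps, Python scripts to look and compute and a tool call to move; the robot and the scene stay as the last step left them, time stands still between calls to the robot, and variables do not carry over. Pictures are saved under pics/ and viewed, and the job is handed in when it is done.

Besides the shell and the picture viewer there is one more tool, called after "Emit:" as a command line: name --argument value ..., lists and objects as JSON in quotes. arm_command: Moves the arm, as the interface text tells. Shifts and turns lie within -1 to 1; 1 stands for 25 mm of shift or 45 degrees of turn. Its arguments: {"type":"object","properties":{"targets":{"type":"array","items":{"type":"number","minimum":-1,"maximum":1}},"newtons":{"type":"number"}},"required":["targets"]}

```bash
mkdir -p pics; python3 - <<'E'
from bench import *
import cv2
for n in ("side","top"):
    im=camera(n); cv2.imwrite(f"pics/{n}0.png",im[:,:,::-1])
    c=calibration(n); print(n,c)
    import numpy as np
    print(-np.array(c["R"]).T@np.array(c["t"]))
print(read_state())
E
```

```text
side {'camera_matrix': array([[381.02283292,   0.        , 279.70383961],
       [  0.        , 381.02283292, 206.09349101],
       [  0.        ,   0.        ,   1.        ]]), 'R': array([[-0.92634613, -0.37665562, -0.00365892],
       [-0.28096912,  0.6974194 , -0.65928941],
       [ 0.25087686, -0.60970216, -0.75188036]]), 't': array([0.45694712, 0.196676  , 0.91479487])}
[0.24905021 0.59269844 0.81915463]
top {'camera_matrix': array([[472.3648727 ,   0.        , 277.11203853],
       [  0.        , 472.3648727 , 206.32291049],
       [  0.        ,   0.        ,   1.        ]]), 'R': array([[ 0.02543225, -0.99964314,  0.00817278],
       [-0.99764142, -0.02590102, -0.0635667 ],
       [ 0.06375569, -0.00653686, -0.99794413]]), 't': array([-0.01316252,  0.5137609 ,  1.24387216])}
[0.43357997 0.00828013 1.27408058]
{'time': 0.1, 'joint_positions': array([ 1.17839605,  0.33278716, -0.06468596,  1.46083421,  0.02161519,
        1.34990789, -0.08846722]), 'joint_vel': array([ 3.64566346e-04,  1.35376423e-03,  3.00296161e-05, -1.20672114e-03,
       -1.32106767e-03,  2.71803479e-04,  1.33821474e-03]), 'joint_torque': array([ 1.13738039e-03, -6.24550009e+01,  2.43742601e-02, -3.90721858e+01,
       -6.15423010e-02,  3.65061325e-02,  6.23288003e-06]), 'ee_pos': array([ 0.2257667 , -0.58246526,  0.24385793]), 'eef_rot': array([-0.69494432, -0.13044038,  0.69515776, -0.12958934]), 'ft_force': array([ 0.20931419,  0.38916185, -0.0510599 ]), 'torque': array([-0.01238986,  0.02428291, -0.03621076]), 'width': 0.08719594999397996}
```

View pics/top0.png

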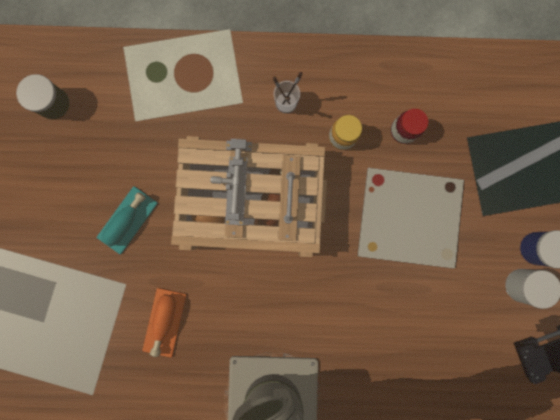

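View pics/side0.png

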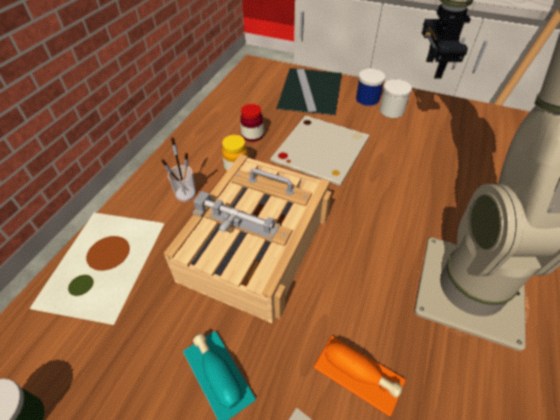

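The top view shows the crate at about (250,196) and the bolt along column ~236, with the knob at ~(218,181). The bow handle is at ~(290,195) and the spotted painting board at (411,217). The jars are yellow (346,131) and red (410,125), and the pot is at (287,97). The card at (184,73) and the paper at (50,320) are board look-alikes. The orange (164,322) and turquoise (127,219) drumsticks are decoys. Next, a close crop.

```bash
python3 - <<'E'
import cv2
im=cv2.imread("pics/top0.png"); cv2.imwrite("pics/c1.png",cv2.resize(im[125:265,165:335],None,fx=4.4,fy=4.2,interpolation=cv2.INTER_CUBIC))
im=cv2.imread("pics/side0.png"); cv2.imwrite("pics/c2.png",cv2.resize(im[150:320,160:340],None,fx=3.5,fy=3.5,interpolation=cv2.INTER_CUBIC)[:600])
E
```

```text
(no output)
```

View pics/c1.png

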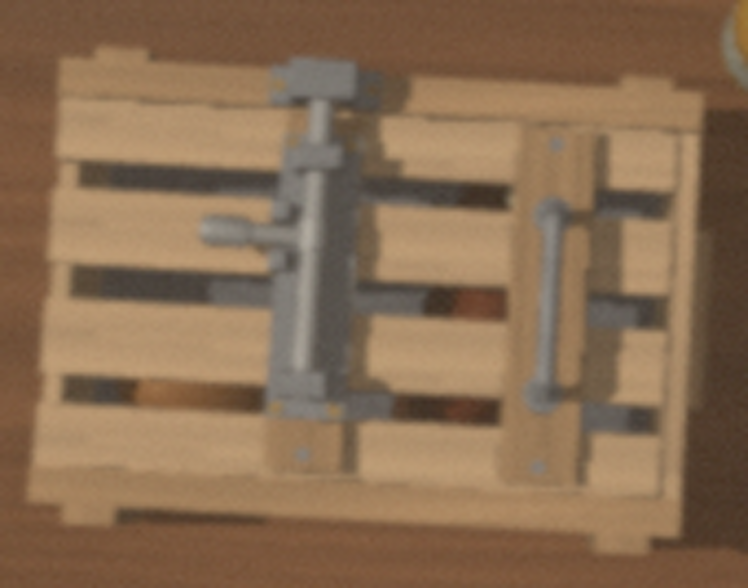

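View pics/c2.png

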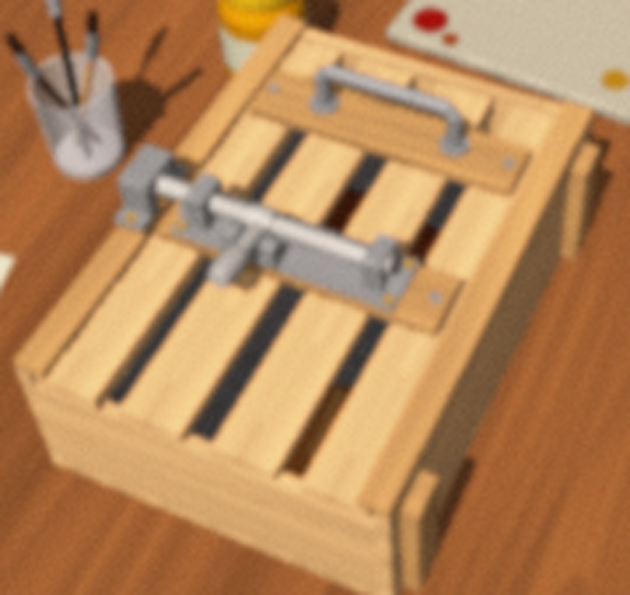

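```bash
cat > h.py <<'E'
from bench import *
import numpy as np, cv2
from scipy.optimize import least_squares
from scipy.spatial.transform import Rotation as Rn
def ray(n,px,z):
    c=calibration(n);R=np.array(c["R"]);t=np.array(c["t"]);o=-R.T@t
    d=R.T@np.linalg.inv(c["camera_matrix"])@np.array([px[0],px[1],1.])
    return o+d*(z-o[2])/d[2]
def proj(n,X):
    c=calibration(n);p=np.array(c["camera_matrix"])@(np.array(c["R"])@np.array(X)+c["t"]);return p[:2]/p[2]
def tri(a,b):
    A=[];B=[]
    for n,px in(("top",a),("side",b)):
        c=calibration(n);P=np.array(c["camera_matrix"])@np.c_[c["R"],c["t"]]
        A+= [px[0]*P[2]-P[0],px[1]*P[2]-P[1]]
    A=np.array(A);return np.linalg.lstsq(A[:,:3],-A[:,3],rcond=None)[0]
E
cat > loc.py <<'E'
from h import *
f=lambda x,y:(165+x/4.4,125+y/4.2)
pts=[("knob",f(226,231),(.030,.078,.147)),("bow1",f(552,212),(.045,-.1,.16)),("bow2",f(542,392),(-.045,-.1,.16)),
("keep",f(322,80),(.119,.03,.162)),("TL",f(60,58),(.13,.18,.124)),("BL",f(28,500),(-.13,.18,.124)),("TR",f(705,92),(.13,-.18,.124)),("BR",f(682,535),(-.13,-.18,.124))]
W=np.array([ray("top",p,m[2])[:2] for _,p,m in pts]);M=np.array([m[:2] for *_,m in pts])
def tf(q,M):
    c,s=np.cos(q[2]),np.sin(q[2]);return M@np.array([[c,s],[-s,c]])+q[:2]
r=least_squares(lambda q:(tf(q,M)-W).ravel(),[.45,.05,0]);print(r.x)
for (n,*_),e in zip(pts,r.fun.reshape(-1,2)*1000):print(n,e.round(1))
q=r.x
for n,m in dict(knob=(.03,.078,.147),grip=(0,-.1,.164),keeper=(.119,.03,.147)).items():
    w=tf(q,np.array([m[:2]]))[0];print(n,w.round(4),"side px",proj("side",[*w,m[2]]).round(1))
# board
im=cv2.imread("pics/top0.png");g=cv2.cvtColor(im,cv2.COLOR_BGR2HSV)
m=((g[...,1]<75)&(g[...,2]>110)).astype(np.uint8);m[:, :350]=0;m[:,475:]=0;m[:160]=0;m[275:]=0
m=cv2.morphologyEx(m,cv2.MORPH_CLOSE,np.ones((9,9)))
cs,_=cv2.findContours(m,0,2);c=max(cs,key=cv2.contourArea);rc=cv2.minAreaRect(c);print(rc)
P=np.array([ray("top",p,.012) for p in cv2.boxPoints(rc)]);print(P.round(3),P.mean(0))
E
python3 loc.py
```

```text
[ 0.53196238  0.07108623 -0.03077952]
knob [-0.7  0.1]
bow1 [-5.1 -1.4]
bow2 [ 6.9 -1.6]
keep [1.3 0.1]
TL [0.4 0.1]
BL [-1.3  0.4]
TR [-0.3  1.1]
BR [-1.3  1.3]
knob [0.5643 0.1481] side px [225.3 225.9]
grip [ 0.5289 -0.0289] side px [270.5 173.7]
keeper [0.6518 0.0974] side px [202.5 199.6]
((410.8992614746094, 217.6057891845703), (98.43875122070312, 89.67565155029297), 6.709837436676025)
[[ 0.386 -0.215  0.012]
 [ 0.626 -0.24   0.012]
 [ 0.602 -0.505  0.012]
 [ 0.362 -0.477  0.012]] [ 0.49396076 -0.35921828  0.012     ]
```

```bash
cat > plan.py <<'E'
from h import *
import sys
# usage: plan.py x y z yaw(deg of jaw axis from world x)  (grasp point target, tool down)
def plan(x,y,z,jaw,grasp=True):
    s=read_state();R=Rn.from_quat(s["eef_rot"]);p=np.array(s["ee_pos"])
    print("t",s["time"],"tcp",p.round(4),"w",round(s["width"],4),"F",np.array(s["ft_force"]).round(1),"j7",s["joint_positions"].round(2))
    A=R.as_matrix();print(A.round(3))
    best=None
    for k in(0,180):
        a=np.radians(jaw+k);yv=np.array([np.cos(a),np.sin(a),0]);xv=np.array([0,0,-1.]);T=np.c_[xv,yv,np.cross(xv,yv)]
        rv=(R.inv()*Rn.from_matrix(T)).as_rotvec()
        if best is None or np.linalg.norm(rv)<np.linalg.norm(best[0]):best=(rv,T)
    rv,T=best
    d=np.array([x,y,z+(.003 if grasp else 0)])-p
    print("rot deg",np.degrees(rv).round(2),"units",(rv/np.pi*4).round(3))
    print("shift world mm",(d*1000).round(1)," units in present tool",(A.T@d/.025).round(2)," units in final tool",(T.T@d/.025).round(2))
if __name__=="__main__":plan(*map(float,sys.argv[1:]))
E
python3 plan.py .5643 .1481 .25 -1.76
```

```text
t 0.1 tcp [ 0.2258 -0.5825  0.2439] w 0.0872 F [ 0.2  0.4 -0.1] j7 [ 1.18  0.33 -0.06  1.46  0.02  1.35 -0.09]
[[-0.001  0.361 -0.932]
 [ 0.001 -0.932 -0.361]
 [-1.    -0.001  0.   ]]
rot deg [-6.705e+01 -4.000e-02  7.000e-02] units [-1.49e+00 -1.00e-03  1.00e-03]
shift world mm [338.5 730.6   9.1]  units in present tool [ -0.34 -22.35 -23.19]  units in final tool [ -0.37  12.64 -29.62]
```

Emit:
arm_command --targets '[-0.15,0,0,0,-0.69,-0.72,1,-0.15,0,0,0,-0.6,-0.8,1,-0.15,0,0,0,-0.5,-0.86,1,-0.15,0,0,0,-0.4,-0.9,1,-0.15,0,0,0,-0.3,-0.95,1,-0.15,0,0,0,-0.18,-0.98,1,-0.15,0,0,0,-0.06,-1,1,-0.15,0,0,0,0.05,-1,1,-0.15,0,0,0,0.17,-1,1,-0.15,0,0,0,0.28,-0.96,1]'

```text
time: 0.93
ee_pos: [0.3245, -0.3467, 0.2386]
eef_rot: [0.495, 0.508, -0.496, 0.501]
ft_force: [0.3, 0.7, -0.0]
width: 0.0874
```

```bash
python3 plan.py .5643 .1481 .22 -1.76
```

```text
t 0.9333 tcp [ 0.3245 -0.3467  0.2386] w 0.0874 F [ 0.3  0.7 -0. ] j7 [ 1.05  0.03 -0.34  1.83  0.01  1.3   0.73]
[[-0.008  1.     0.019]
 [ 0.006  0.019 -1.   ]
 [-1.    -0.008 -0.006]]
rot deg [ 2.86 -0.34  0.47] units [ 0.064 -0.008  0.01 ]
shift world mm [239.8 494.8 -15.6]  units in present tool [  0.66   9.98 -19.6 ]  units in final tool [  0.62   8.98 -20.08]
```

Emit:
arm_command --targets '[0.06,0,0,0,0.48,-1,0.6,0,0,0,0,0.48,-1,0.6,0,0,0,0,0.48,-1,0.6,0,0,0,0,0.48,-1,0.6,0,0,0,0,0.48,-1,0.6,0,0,0,0,0.48,-1,0.6,0,0,0,0,0.48,-1,0.6,0,0,0,0,0.48,-1,0.6,0,0,0,0,0.48,-1,0.6,0,0,0,0,0.48,-1,0.6,0,0,0,0,0.48,-1,0.6,0,0,0,0,0.48,-1,0.6]'

```text
time: 1.93
ee_pos: [0.4746, -0.0329, 0.2367]
eef_rot: [-0.503, -0.499, 0.507, -0.491]
ft_force: [0.5, -0.7, -0.5]
width: 0.0522
```

```bash
python3 plan.py .5643 .1481 .22 -1.76
```

```text
t 1.9333 tcp [ 0.4746 -0.0329  0.2367] w 0.0522 F [ 0.5 -0.7 -0.5] j7 [ 0.68  0.06 -0.72  1.81  0.04  1.3  -0.07]
[[-0.012  1.    -0.02 ]
 [ 0.005 -0.02  -1.   ]
 [-1.    -0.012 -0.005]]
rot deg [ 0.64 -0.27  0.71] units [ 0.014 -0.006  0.016]
shift world mm [ 89.7 181.  -13.7]  units in present tool [ 0.54  3.45 -7.31]  units in final tool [ 0.55  3.36 -7.35]
```

Emit:
arm_command --targets '[0.01,0,0.01,0,0.45,-0.95,0.6,0,0,0,0,0.45,-0.95,0.6,0,0,0,0,0.45,-0.95,0.6,0,0,0,0,0.45,-0.95,0.6,0,0,0,0,0.45,-0.95,0.6,0,0,0,0,0.45,-0.95,0.6,0,0,0,0,0.45,-0.95,0.6,0,0,0,0,0.1,-0.2,0.6,0,0,0,0,0,0,0.6]'

```text
time: 2.68
ee_pos: [0.5625, 0.1504, 0.234]
eef_rot: [-0.505, -0.498, 0.506, -0.49]
ft_force: [0.3, 0.4, -0.4]
width: 0.0521
```

```bash
python3 plan.py .5643 .1481 .147 -1.76; python3 -c "
from h import *
a=camera('side');cv2.imwrite('pics/s1.png',cv2.resize(a[100:300,130:330],None,fx=3,fy=3)[:,:,::-1])"
```

```text
t 2.6833 tcp [0.5625 0.1504 0.234 ] w 0.0521 F [ 0.3  0.4 -0.4] j7 [ 0.32  0.36 -0.82  1.55  0.25  1.35 -0.54]
[[-0.009  1.    -0.023]
 [ 0.007 -0.023 -1.   ]
 [-1.    -0.009 -0.007]]
rot deg [ 0.42 -0.4   0.5 ] units [ 0.009 -0.009  0.011]
shift world mm [  1.8  -2.3 -84. ]  units in present tool [3.36 0.1  0.11]  units in final tool [3.36 0.07 0.09]
```

View pics/s1.png

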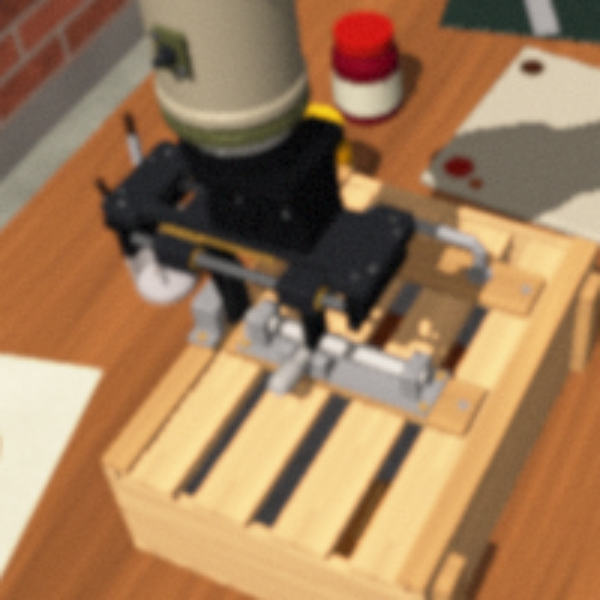

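The side view shows the gripper above the bolt with the fingers straddling the knob, seen at crop ~(290,375). I'll lower it now.

Emit:
arm_command --targets '[0,0,0,0.8,0.05,0.05,0.6,0,0,0,0.8,0.05,0.05,0.6,0,0,0,0.8,0,0,0.6,0,0,0,0.7,0,0,0.6,0,0,0,0.2,0,0,0.6,0,0,0,0.1,0,0,0.6]'

```text
time: 3.23
ee_pos: [0.5635, 0.1394, 0.1472]
eef_rot: [-0.507, -0.494, 0.509, -0.49]
ft_force: [-0.6, 0.6, 0.7]
width: 0.0524
```

```bash
python3 plan.py .5643 .1481 .147 -1.76; python3 -c "
from h import *
a=camera('side');cv2.imwrite('pics/s2.png',cv2.resize(a[150:300,160:310],None,fx=4,fy=4)[:,:,::-1])"
```

```text
t 3.2333 tcp [0.5635 0.1394 0.1472] w 0.0524 F [-0.6  0.6  0.7] j7 [ 0.31  0.42 -0.79  1.66  0.31  1.19 -0.58]
[[-0.006  1.    -0.031]
 [ 0.003 -0.031 -1.   ]
 [-1.    -0.007 -0.002]]
rot deg [-0.01 -0.14  0.37] units [-0.    -0.003  0.008]
shift world mm [0.8 8.7 2.8]  units in present tool [-0.11  0.02 -0.35]  units in final tool [-0.11  0.02 -0.35]
```

View pics/s2.png

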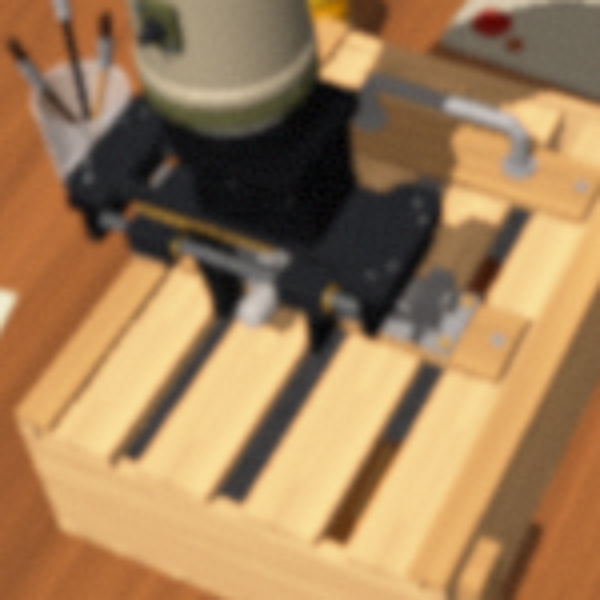

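The knob sits between the fingers at ~(258,303) in the crop, with the tool 9 mm short in y. I'll correct that and close.

Emit:
arm_command --targets '[0,0,0,-0.11,0.02,-0.35,0.6,0,0,0,0,0,-0.08,0.6,0,0,0,0,0,0,0,0,0,0,0,0,0,0,0,0,0,0,0,0,0,0,0,0,0,0,0,0,0,0,0,0,0,0,0]' --newtons 15

```text
time: 3.87
ee_pos: [0.5663, 0.1511, 0.155]
eef_rot: [0.509, 0.493, -0.507, 0.491]
ft_force: [-0.9, 0.6, 0.2]
width: 0.0265
```

```bash
python3 plan.py .5643 .1481 .147 -1.76
```

```text
t 3.8667 tcp [0.5663 0.1511 0.155 ] w 0.0265 F [-0.9  0.6  0.2] j7 [ 0.29  0.42 -0.79  1.65  0.31  1.2  -0.6 ]
[[-0.001  0.999 -0.032]
 [ 0.003 -0.032 -0.999]
 [-1.    -0.001 -0.003]]
rot deg [-0.07 -0.18  0.04] units [-0.001 -0.004  0.001]
shift world mm [-2. -3. -5.]  units in present tool [ 0.2  -0.08  0.12]  units in final tool [ 0.2  -0.08  0.12]
```

Emit:
arm_command --targets '[0,0,0,0.2,-0.04,0.1,0,0,0,0,0.05,0,0,0,0,0,0,0,0,0,0,0,0,0,0,0,0,0]'

```text
time: 4.2
ee_pos: [0.5645, 0.1488, 0.1482]
eef_rot: [0.508, 0.493, -0.507, 0.491]
ft_force: [0.1, 0.7, 3.0]
width: 0.0167
```

```bash
python3 plan.py .5643 .1481 .147 -1.76
```

```text
t 4.2 tcp [0.5645 0.1488 0.1482] w 0.0167 F [0.1 0.7 3. ] j7 [ 0.3   0.43 -0.79  1.66  0.32  1.19 -0.59]
[[-0.001  1.    -0.031]
 [ 0.004 -0.031 -1.   ]
 [-1.    -0.002 -0.003]]
rot deg [-0.04 -0.2   0.09] units [-0.001 -0.004  0.002]
shift world mm [-0.2 -0.7  1.8]  units in present tool [-0.07 -0.01  0.03]  units in final tool [-0.07 -0.01  0.03]
```

Emit:
arm_command --targets '[0,0,0,-0.29,0,0.02,0,0,0,0,-0.28,0,0.06,0,0,0,0,-0.27,0,0.11,0,0,0,0,-0.25,0,0.14,0,0,0,0,-0.22,0,0.18,0,0,0,0,-0.2,0,0.21,0]' --newtons 25

```text
time: 4.7
ee_pos: [0.5621, 0.1266, 0.1847]
eef_rot: [-0.506, -0.494, 0.51, -0.49]
ft_force: [1.1, -2.4, -17.9]
width: 0.0166
```

```bash
python3 plan.py .563 .100 .195 -1.76; python3 -c "
from h import *
a=camera('side');cv2.imwrite('pics/s3.png',cv2.resize(a[150:300,160:310],None,fx=4,fy=4)[:,:,::-1])"
```

```text
t 4.7 tcp [0.5621 0.1266 0.1847] w 0.0166 F [  1.1  -2.4 -17.9] j7 [ 0.35  0.38 -0.8   1.63  0.28  1.26 -0.53]
[[-0.009  0.999 -0.032]
 [ 0.    -0.032 -0.999]
 [-1.    -0.009 -0.   ]]
rot deg [-0.07 -0.    0.49] units [-0.002 -0.     0.011]
shift world mm [  0.9 -26.6  13.3]  units in present tool [-0.53  0.07  1.06]  units in final tool [-0.53  0.07  1.06]
```

View pics/s3.png

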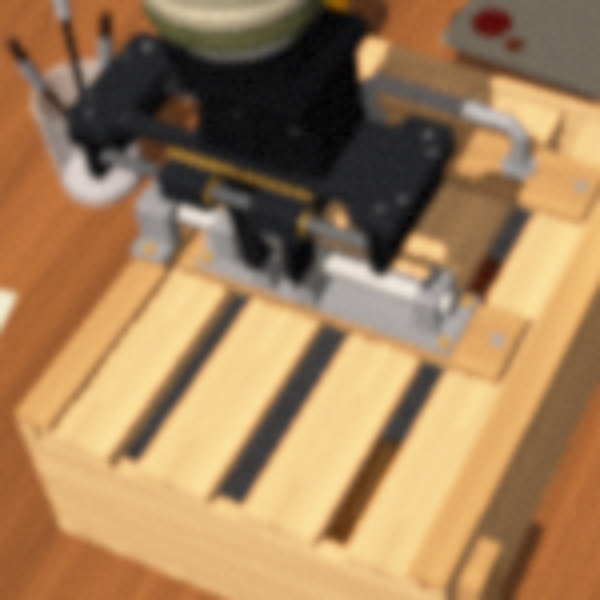

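Emit:
arm_command --targets '[0,0,0,-0.1,0,0.27,0,0,0,0,-0.1,0,0.27,0,0,0,0,-0.06,0,0.25,0,0,0,0,0,0,0,0]'

```text
time: 5.08
ee_pos: [0.5602, 0.1053, 0.1911]
eef_rot: [-0.506, -0.496, 0.51, -0.488]
ft_force: [1.0, -1.0, -9.2]
width: 0.0165
```

```bash
python3 plan.py .563 .100 .195 -1.76; python3 -c "
from h import *
a=camera('side');cv2.imwrite('pics/s4.png',cv2.resize(a[150:300,160:310],None,fx=4,fy=4)[:,:,::-1])"
```

```text
t 5.0833 tcp [0.5602 0.1053 0.1911] w 0.0165 F [ 1.  -1.  -9.2] j7 [ 0.39  0.36 -0.8   1.64  0.26  1.26 -0.49]
[[-0.011  0.999 -0.032]
 [ 0.003 -0.032 -0.999]
 [-1.    -0.011 -0.003]]
rot deg [-0.06 -0.17  0.65] units [-0.001 -0.004  0.014]
shift world mm [ 2.8 -5.3  6.9]  units in present tool [-0.28  0.12  0.21]  units in final tool [-0.28  0.12  0.21]
```

View pics/s4.png

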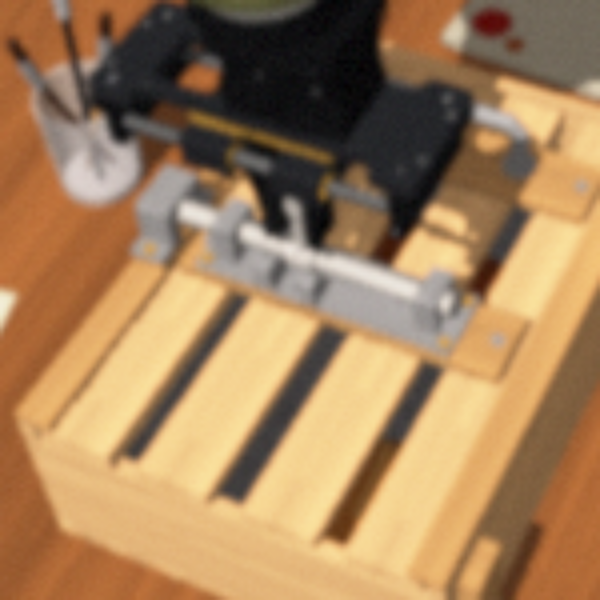

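The handle now stands upright, with its arm at crop ~(295,225). Next I'll draw the bolt.

Emit:
arm_command --targets '[0,0,0,0,-0.3,0,0,0,0,0,0,-0.3,0,0,0,0,0,0,-0.3,0,0,0,0,0,0,-0.3,0,0,0,0,0,0,-0.3,0,0,0,0,0,0,-0.3,0,0,0,0,0,0,-0.3,0,0]'

```text
time: 5.72
ee_pos: [0.5093, 0.1066, 0.1926]
eef_rot: [0.51, 0.491, -0.506, 0.492]
ft_force: [51.1, 1.8, -37.8]
width: 0.0189
```

```bash
python3 plan.py .513 .102 .195 -1.76
```

```text
t 5.7167 tcp [0.5093 0.1066 0.1926] w 0.0189 F [ 51.1   1.8 -37.8] j7 [ 0.45  0.23 -0.83  1.77  0.18  1.21 -0.46]
[[ 0.005  0.999 -0.032]
 [ 0.003 -0.032 -0.999]
 [-1.     0.005 -0.003]]
rot deg [-0.1  -0.19 -0.26] units [-0.002 -0.004 -0.006]
shift world mm [ 3.7 -4.6  5.4]  units in present tool [-0.22  0.16  0.18]  units in final tool [-0.22  0.16  0.18]
```

Emit:
arm_command --targets '[0,0,0,0.05,0.1,0,0,0,0,0,0,0,0,0,0,0,0,0,0,0,0.5,0,0,0,0,0,0,0.5,0,0,0,0,0,0,0.5,0,0,0,-0.4,0,0,0.5,0,0,0,-0.8,0,0,0.5,0,0,0,-0.8,0,0,0.5,0,0,0,-0.5,0,0,0.5]'

```text
time: 6.47
ee_pos: [0.5119, 0.1077, 0.2634]
eef_rot: [0.513, 0.488, -0.502, 0.496]
ft_force: [-0.0, 0.2, 0.1]
width: 0.0427
```

```bash
python3 plan.py .5289 -.0289 .25 88.24; python3 -c "
from h import *
a=camera('side');cv2.imwrite('pics/s5.png',cv2.resize(a[130:280,170:320],None,fx=4,fy=4)[:,:,::-1])"
```

```text
t 6.4667 tcp [0.5119 0.1077 0.2634] w 0.0427 F [-0.   0.2  0.1] j7 [ 0.47  0.16 -0.84  1.68  0.13  1.34 -0.42]
[[ 0.019  0.999 -0.031]
 [ 0.003 -0.031 -1.   ]
 [-1.     0.019 -0.003]]
rot deg [89.99 -1.01 -0.72] units [ 2.    -0.023 -0.016]
shift world mm [  17.  -136.6  -10.4]  units in present tool [0.42 0.84 5.44]  units in final tool [ 0.42  5.44 -0.85]
```

View pics/s5.png

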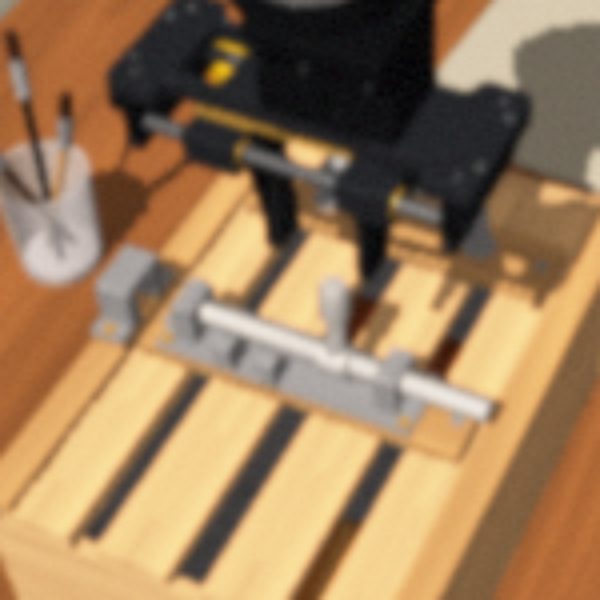

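The bolt is fully drawn: its end has left the keeper, the rod sticks out at (490,405) and the handle is up at (335,300). Next, the bow handle.

Emit:
arm_command --targets '[-0.155,0,0,0,0.07,0.46,0.5,-0.155,0,0,0,0,0.46,0.5,-0.155,0,0,0,-0.04,0.46,0.5,-0.155,0,0,0,-0.1,0.45,0.5,-0.155,0,0,0,-0.15,0.44,0.5,-0.155,0,0,0,-0.2,0.41,0.5,-0.155,0,0,0,-0.25,0.39,0.5,-0.155,0,0,0,-0.29,0.35,0.5,-0.155,0,0,0,-0.34,0.31,0.5,-0.155,0,0,0,-0.37,0.27,0.5,-0.155,0,0,0,-0.4,0.22,0.5,-0.155,0,0,0,-0.43,0.17,0.5]'

```text
time: 7.52
ee_pos: [0.5344, -0.0267, 0.2831]
eef_rot: [0.037, 0.691, -0.034, 0.721]
ft_force: [-0.4, 0.5, 0.0]
width: 0.0438
```

```bash
python3 plan.py .5289 -.0289 .23 88.24
```

```text
t 7.5167 tcp [ 0.5344 -0.0267  0.2831] w 0.0438 F [-0.4  0.5  0. ] j7 [ 0.77  0.17 -0.89  1.64  0.14  1.36  1.33]
[[ 0.041  0.101  0.994]
 [ 0.002  0.995 -0.101]
 [-0.999  0.006  0.041]]
rot deg [-4.06  2.37 -0.26] units [-0.09   0.053 -0.006]
shift world mm [ -5.5  -2.2 -50.1]  units in present tool [ 1.99 -0.12 -0.29]  units in final tool [ 2.   -0.09 -0.22]
```

Emit:
arm_command --targets '[-0.09,0.055,0,0.5,-0.09,-0.2,0.5,0,0,0,0.8,0,0,0.5,0,0,0,0.8,0,0,0.5,0,0,0,0.5,0,0,0.5]'

```text
time: 7.85
ee_pos: [0.5329, -0.0316, 0.2231]
eef_rot: [0.009, 0.705, -0.007, 0.709]
ft_force: [0.2, 0.4, -1.0]
width: 0.0434
```

```bash
python3 plan.py .5289 -.0289 .164 88.24; python3 -c "
from h import *
a=camera('side');cv2.imwrite('pics/s6.png',cv2.resize(a[110:260,190:340],None,fx=4,fy=4)[:,:,::-1])"
```

```text
t 7.85 tcp [ 0.5329 -0.0316  0.2231] w 0.0434 F [ 0.2  0.4 -1. ] j7 [ 0.75  0.24 -0.88  1.7   0.19  1.28  1.38]
[[ 0.007  0.022  1.   ]
 [ 0.002  1.    -0.022]
 [-1.     0.002  0.007]]
rot deg [ 0.49  0.39 -0.13] units [ 0.011  0.009 -0.003]
shift world mm [ -4.    2.7 -56.1]  units in present tool [ 2.24  0.1  -0.18]  units in final tool [ 2.24  0.1  -0.16]
```

View pics/s6.png

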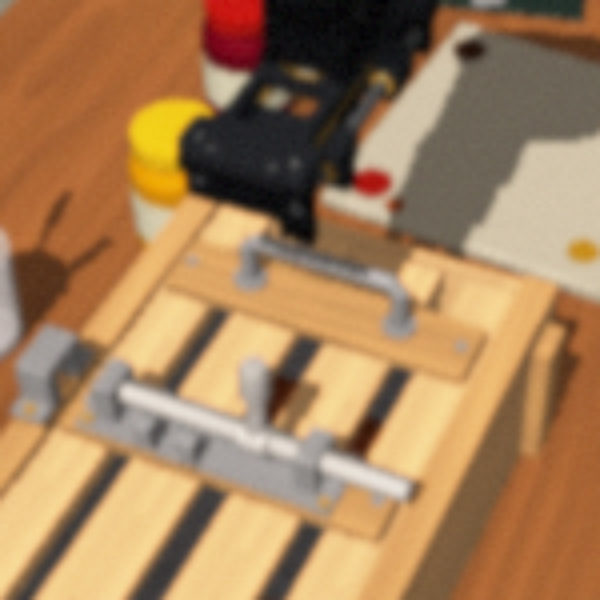

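Emit:
arm_command --targets '[0,0,0,0.7,0.05,-0.1,0.5,0,0,0,0.7,0.05,-0.05,0.5,0,0,0,0.6,0,0,0.5,0,0,0,0.3,0,0,0.5]'

```text
time: 8.23
ee_pos: [0.5306, -0.0279, 0.1665]
eef_rot: [0.008, 0.703, -0.007, 0.711]
ft_force: [0.1, -0.6, -0.1]
width: 0.0434
```

```bash
python3 plan.py .5289 -.0289 .164 88.24; python3 -c "
from h import *
a=camera('side');cv2.imwrite('pics/s7.png',cv2.resize(a[110:260,190:340],None,fx=4,fy=4)[:,:,::-1])"
```

```text
t 8.2333 tcp [ 0.5306 -0.0279  0.1665] w 0.0434 F [ 0.1 -0.6 -0.1] j7 [ 0.73  0.29 -0.87  1.78  0.24  1.17  1.33]
[[ 0.01   0.022  1.   ]
 [ 0.001  1.    -0.022]
 [-1.     0.002  0.01 ]]
rot deg [ 0.48  0.58 -0.1 ] units [ 0.011  0.013 -0.002]
shift world mm [-1.7 -1.   0.5]  units in present tool [-0.02 -0.04 -0.07]  units in final tool [-0.02 -0.04 -0.07]
```

View pics/s7.png

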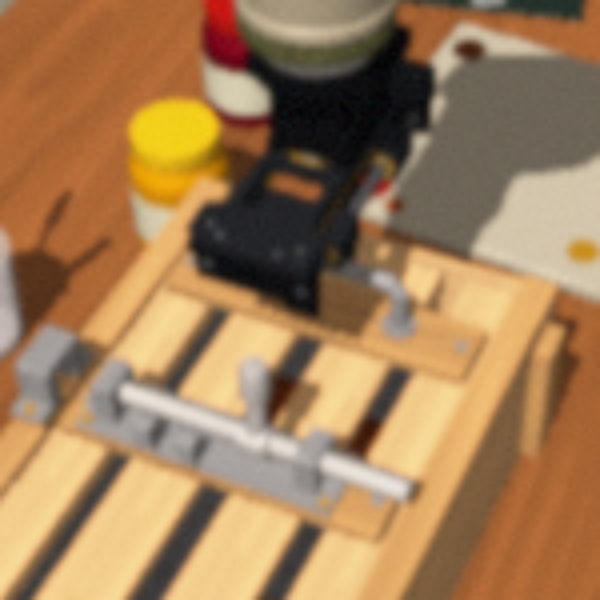

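Emit:
arm_command --targets '[0.01,0.01,0,0.03,-0.04,-0.07,0,0,0,0,0.03,0,0,0,0,0,0,0.03,0,0,0,0,0,0,0.03,0,0,0,0,0,0,0.03,0,0,0,0,0,0,0,0.3,0,0,0,0,0,0,0.4,0,0,0,0,0,0,0.5,0,0]' --newtons 30

```text
time: 8.95
ee_pos: [0.5314, -0.002, 0.1662]
eef_rot: [0.012, 0.705, -0.014, 0.709]
ft_force: [-1.3, -5.1, -0.7]
width: 0.0096
```

```bash
python3 plan.py .5357 .191 .164 88.24
```

```text
t 8.95 tcp [ 0.5314 -0.002   0.1662] w 0.0096 F [-1.3 -5.1 -0.7] j7 [ 0.68  0.3  -0.88  1.78  0.25  1.18  1.26]
[[ 0.005  0.037  0.999]
 [-0.003  0.999 -0.037]
 [-1.    -0.003  0.005]]
rot deg [-0.39  0.27  0.17] units [-0.009  0.006  0.004]
shift world mm [  4.3 193.    0.8]  units in present tool [-0.05  7.72 -0.12]  units in final tool [-0.03  7.72 -0.07]
```

The lid is moving at about 5 N. Carrying on.

Emit:
arm_command --targets '[-0.01,0,0,0,0.7,0,0,0,0,0,0,0.7,0,0,0,0,0,0,0.7,0,0,0,0,0,0,0.7,0,0,0,0,0,0,0.7,0,0,0,0,0,0,0.7,0,0,0,0,0,0,0.7,0,0,0,0,0,0,0.7,0,0]'

```text
time: 9.62
ee_pos: [0.5358, 0.1414, 0.1662]
eef_rot: [0.008, 0.705, -0.018, 0.709]
ft_force: [0.5, -4.5, 2.0]
width: 0.0101
```

```bash
python3 plan.py .5357 .191 .164 88.24
```

```text
t 9.6167 tcp [0.5358 0.1414 0.1662] w 0.0101 F [ 0.5 -4.5  2. ] j7 [ 0.41  0.37 -0.91  1.71  0.33  1.21  0.95]
[[ 0.005  0.037  0.999]
 [-0.014  0.999 -0.037]
 [-1.    -0.014  0.005]]
rot deg [-0.37  0.31  0.81] units [-0.008  0.007  0.018]
shift world mm [-0.1 49.6  0.8]  units in present tool [-0.06  1.98 -0.08]  units in final tool [-0.03  1.98 -0.07]
```

Emit:
arm_command --targets '[-0.01,0,0,0,0.5,0,0,0,0,0,0,0.5,0,0,0,0,0,0,0.4,0,0,0,0,0,0,0.4,0,0,0,0,0,0,0.3,0,0,0,0,0,0,0.3,0,0]'

```text
time: 10.12
ee_pos: [0.5377, 0.1937, 0.1656]
eef_rot: [-0.002, 0.706, -0.028, 0.707]
ft_force: [-14.5, -40.0, 27.4]
width: 0.0097
```

```bash
python3 plan.py .5357 .191 .164 88.24
```

```text
t 10.1167 tcp [0.5377 0.1937 0.1656] w 0.0097 F [-14.5 -40.   27.4] j7 [ 0.28  0.43 -0.9   1.66  0.39  1.26  0.82]
[[ 0.001  0.038  0.999]
 [-0.042  0.998 -0.038]
 [-0.999 -0.042  0.003]]
rot deg [-0.41  0.14  2.42] units [-0.009  0.003  0.054]
shift world mm [-2.  -2.7  1.4]  units in present tool [-0.05 -0.11 -0.08]  units in final tool [-0.06 -0.11 -0.08]
```

The lid is at its stop. I'll release and rise, then look inside.

Emit:
arm_command --targets '[0,0,0.04,0,-0.1,0,0,0,0,0,0,0,0,0.6,0,0,0,0,0,0,0.6,0,0,0,0,0,0,0.6,0,0,0,-0.3,0,0,0.8,0,0,0.02,-0.8,0,0,1,0,0,0,-0.9,0,0,1,0,0,0,-0.9,0,0,1,0,0,0,-0.7,0,0,1]'

```text
time: 10.87
ee_pos: [0.5332, 0.1971, 0.2575]
eef_rot: [0.013, 0.709, -0.009, 0.705]
ft_force: [0.4, 0.6, -0.8]
width: 0.0552
```

```bash
python3 -c "
from plan import *
a=camera('side');cv2.imwrite('pics/s8.png',cv2.resize(a[120:320,150:350],None,fx=3,fy=3)[:,:,::-1])
a=camera('top');cv2.imwrite('pics/t8.png',a[:,:,::-1]);cv2.imwrite('pics/t8c.png',cv2.resize(a[115:265,145:345],None,fx=4,fy=4,interpolation=cv2.INTER_CUBIC)[:,:,::-1])
plan(.53,0,.2,88)"
```

```text
t 10.9667 tcp [0.5342 0.1979 0.259 ] w 0.0631 F [ 0.8  0.3 -0.6] j7 [ 0.34  0.34 -0.96  1.55  0.27  1.39  0.91]
[[-0.002  0.031  1.   ]
 [ 0.006  0.999 -0.031]
 [-1.     0.006 -0.002]]
rot deg [ 0.21 -0.12 -0.36] units [ 0.005 -0.003 -0.008]
shift world mm [  -4.2 -197.9  -56. ]  units in present tool [ 2.19 -7.93  0.08]  units in final tool [ 2.24 -7.92  0.11]
```

View pics/s8.png

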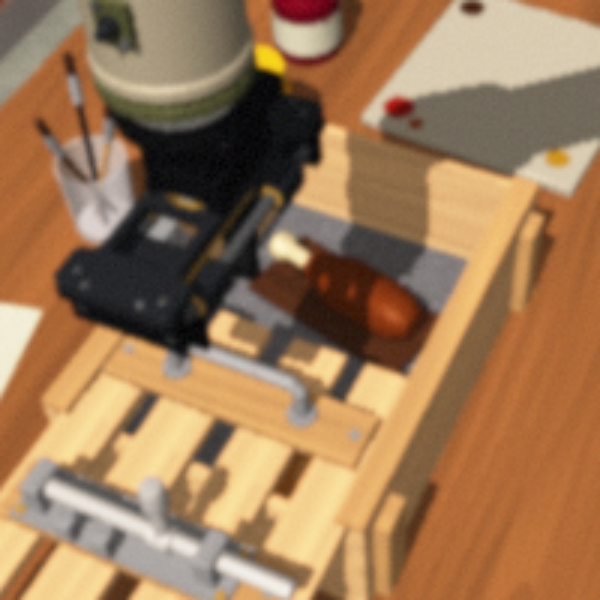

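View pics/t8c.png

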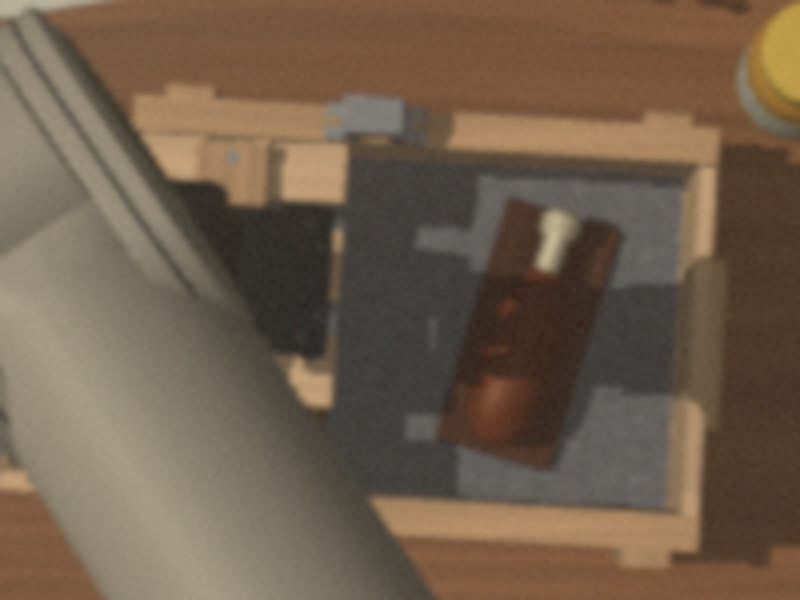

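Both views show the dark-based drumstick inside the crate. In the top crop the bone end is at (558,230) and the meat at (500,405), with base corners (512,198), (622,230), (552,468) and (440,437). Candidates for the drumstick: this brown one, the orange at top (164,322) and the turquoise at top (127,219). The one inside the crate matches the description.

```bash
python3 - <<'E'
from h import *
f=lambda x,y:(145+x/4,115+y/4)
C=np.array([ray("top",f(*p),.02)[:2] for p in [(512,198),(622,230),(552,468),(440,437)]])
print(C.round(4)); c=C.mean(0); d=(C[0]+C[1]-C[2]-C[3])/2; print(c,np.linalg.norm(d),np.degrees(np.arctan2(d[1],d[0])))
u=d/np.linalg.norm(d); g=c-.024*u; print("meat mid",g)
q=np.array([.53196,.07109,-.03078]);cc,s=np.cos(q[2]),np.sin(q[2])
for p in (c,g):
    e=p-q[:2];print("crate frame",(cc*e[0]+s*e[1]).round(4),(-s*e[0]+cc*e[1]).round(4))
print(proj("side",[*g,.07]), proj("side",[*(c+.078*u),.04]))
E
```

```text
[[ 0.6255  0.0139]
 [ 0.6059 -0.0601]
 [ 0.4459 -0.0173]
 [ 0.4645  0.0575]]
[ 0.53546055 -0.00150168] 0.16619683957270273 -15.074773129482287
meat mid [0.51228646 0.00474023]
crate frame 0.0057 -0.0724
crate frame -0.0176 -0.0669
[272.12460043 209.91029933] [243.17471435 200.11296021]
```

Emit:
arm_command --targets '[0.15,0,0,0,-0.8,0,1,0.15,0,0,0,-0.8,-0.1,1,0,0,0,0,-0.8,-0.3,1,0,0,0,0,-0.8,-0.3,1,0,0,0,0,-0.8,-0.3,1,0,0,0,0,-0.8,-0.3,1,0,0,0,0,-0.8,-0.3,1,0,0,0,0,-0.8,-0.3,1]'

```text
time: 11.63
ee_pos: [0.4483, 0.0596, 0.2559]
eef_rot: [0.098, 0.703, -0.089, 0.699]
ft_force: [0.6, 0.1, 0.1]
width: 0.087
```

```bash
python3 plan.py .5143 .0125 .15 74.9
```

```text
t 11.6333 tcp [0.4483 0.0596 0.2559] w 0.087 F [0.6 0.1 0.1] j7 [ 0.68 -0.02 -0.87  1.84 -0.03  1.32  1.12]
[[-0.004  0.262  0.965]
 [ 0.014  0.965 -0.262]
 [-1.     0.012 -0.007]]
rot deg [-0.08 -0.42 -0.7 ] units [-0.002 -0.009 -0.016]
shift world mm [  66.   -47.1 -102.9]  units in present tool [ 4.08 -1.18  3.07]  units in final tool [ 4.12 -1.13  3.04]
```

Emit:
arm_command --targets '[0,-0.01,-0.01,0.2,-0.3,0.75,1,0,0,0,0.3,-0.3,0.75,1,0,0,0,0.4,-0.3,0.75,1,0,0,0,0.6,-0.25,0.7,1,0,0,0,0.6,0,0.2,1,0,0,0,0.4,0,0,1]'

```text
time: 12.13
ee_pos: [0.5178, 0.0074, 0.1935]
eef_rot: [0.092, 0.698, -0.095, 0.704]
ft_force: [-0.3, 1.1, 0.6]
width: 0.0872
```

```bash
python3 -c "
from plan import *
a=camera('top');cv2.imwrite('pics/t9c.png',cv2.resize(a[115:265,145:345],None,fx=4,fy=4,interpolation=cv2.INTER_CUBIC)[:,:,::-1])
plan(.5143,.0125,.055,74.9)"
```

```text
t 12.1833 tcp [0.5166 0.0074 0.1917] w 0.0871 F [-1.3 -0.4 -1.7] j7 [ 0.65  0.22 -0.84  1.78  0.18  1.21  1.07]
[[ 0.006  0.263  0.965]
 [-0.005  0.965 -0.263]
 [-1.    -0.003  0.007]]
rot deg [-0.13  0.39  0.19] units [-0.003  0.009  0.004]
shift world mm [  -2.3    5.1 -133.7]  units in present tool [ 5.35  0.19 -0.18]  units in final tool [ 5.35  0.17 -0.14]
```

View pics/t9c.png

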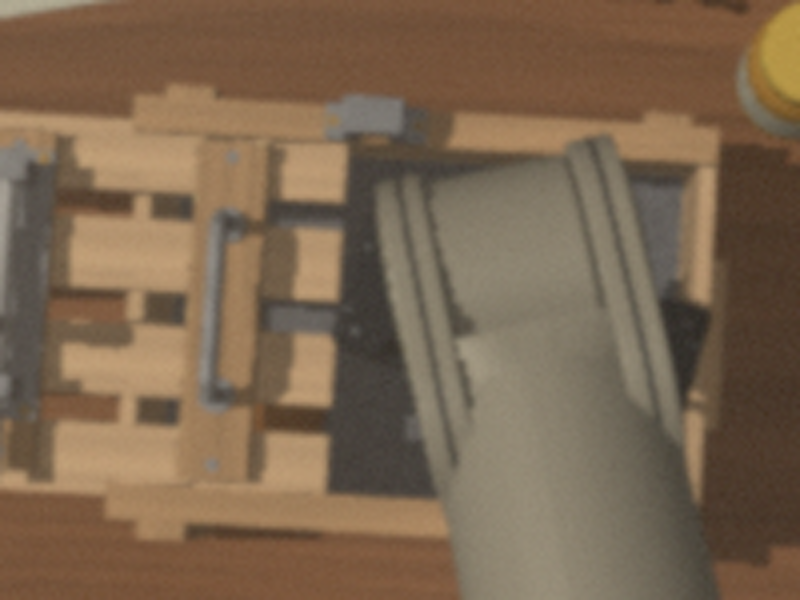

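```bash
python3 - <<'E'
from h import *
for z in(.24,.27,.30):print(z,[ray("top",(145+x/4,115+y/4),z)[:2].round(3).tolist() for x,y in((712,305),(690,400),(345,320),(340,350))])
q=np.array([.53196,.07109,-.03078])
print("lid edge y, wall", [ray("top",(145+x/4,115+y/4),.116)[:2].round(3).tolist() for x,y in((348,200),(333,400))],[ray("top",(145+x/4,115+y/4),.118)[:2].round(3).tolist() for x,y in((694,200),(678,480))])
E
```

```text
0.24 [[0.535, -0.099], [0.483, -0.088], [0.522, 0.103], [0.505, 0.105]]
0.27 [[0.533, -0.095], [0.481, -0.085], [0.519, 0.1], [0.503, 0.102]]
0.3 [[0.53, -0.092], [0.48, -0.082], [0.517, 0.097], [0.501, 0.099]]
lid edge y, wall [[0.607, 0.115], [0.483, 0.12]] [[0.612, -0.099], [0.44, -0.092]]
```

Emit:
arm_command --targets '[0,0,0,0.6,0.28,-0.15,1,0,0,0,0.7,0,0,1,0,0,0,0.7,0,0,1,0,0,0,0.5,0,0,1,0,0,0,0.2,0,0,1]'

```text
time: 12.6
ee_pos: [0.5136, 0.019, 0.1232]
eef_rot: [0.091, 0.699, -0.093, 0.704]
ft_force: [-0.3, -0.1, -0.7]
width: 0.0867
```

```bash
python3 plan.py .515 .0145 .055 74.9
```

```text
t 12.6 tcp [0.5136 0.019  0.1232] w 0.0867 F [-0.3 -0.1 -0.7] j7 [ 0.6   0.3  -0.82  1.87  0.25  1.08  0.99]
[[ 0.007  0.258  0.966]
 [-0.004  0.966 -0.258]
 [-1.    -0.002  0.007]]
rot deg [0.15 0.43 0.14] units [0.003 0.009 0.003]
shift world mm [  1.4  -4.5 -65.2]  units in present tool [ 2.61 -0.15  0.08]  units in final tool [ 2.61 -0.16  0.1 ]
```

Emit:
arm_command --targets '[0,0,0,0.6,-0.15,0.05,1,0,0,0,0.7,0,0,1,0,0,0,0.6,0,0,1,0,0,0,0.4,0,0,1,0,0,0,0.2,0,0,1,0,0,0,0.1,0,0,1]'

```text
time: 13.1
ee_pos: [0.515, 0.0166, 0.0584]
eef_rot: [0.09, 0.698, -0.092, 0.705]
ft_force: [-0.6, -0.6, -0.7]
width: 0.0869
```

```bash
python3 -c "
from plan import *
a=camera('side');cv2.imwrite('pics/s10.png',cv2.resize(a[120:270,200:350],None,fx=4,fy=4)[:,:,::-1])
plan(.515,.0145,.055,74.9)"
```

```text
t 13.15 tcp [0.5149 0.0166 0.0583] w 0.0868 F [-0.9 -0.3 -1.1] j7 [ 0.56  0.39 -0.78  1.92  0.34  0.96  0.93]
[[ 0.01   0.255  0.967]
 [-0.005  0.967 -0.255]
 [-1.    -0.002  0.011]]
rot deg [0.3  0.6  0.13] units [0.007 0.013 0.003]
shift world mm [ 0.1 -2.1 -0.3]  units in present tool [ 0.01 -0.08  0.03]  units in final tool [ 0.01 -0.08  0.03]
```

View pics/s10.png

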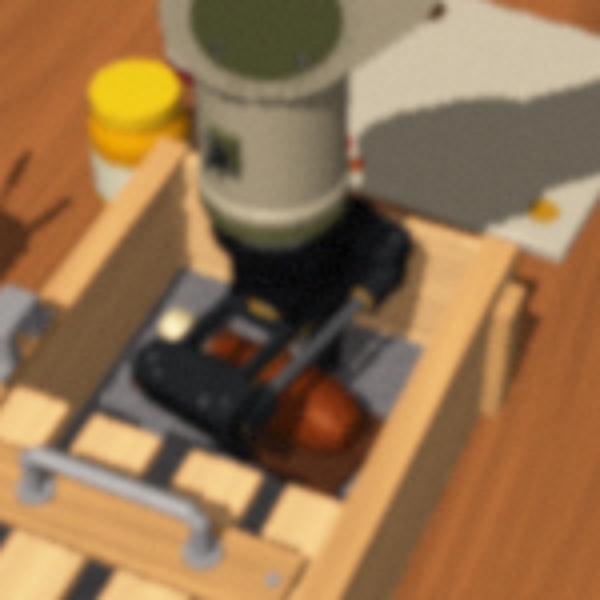

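The fingers straddle the meat at crop ~(300,390), clear of the walls and the lid edge. Closing.

Emit:
arm_command --targets '[0,0,0,0.03,0,0,0.3,0,0,0,0.03,0,0,0.3,0,0,0,0.03,0,0,0.3,0,0,0,0.03,0,0,0.3,0,0,0,0.03,0,0,0.3,0,0,0,0.03,0,0,0.3,0,0,0,0,0,0,0.3]' --newtons 45

```text
time: 13.73
ee_pos: [0.5166, 0.0149, 0.0566]
eef_rot: [0.089, 0.696, -0.094, 0.706]
ft_force: [-0.7, 0.5, 0.0]
width: 0.0491
```

```bash
python3 plan.py .515 .0145 .2 74.9
```

```text
t 13.7333 tcp [0.5166 0.0149 0.0566] w 0.0491 F [-0.7  0.5  0. ] j7 [ 0.55  0.39 -0.78  1.92  0.35  0.95  0.92]
[[ 0.013  0.257  0.966]
 [-0.008  0.966 -0.257]
 [-1.    -0.005  0.015]]
rot deg [0.22 0.84 0.26] units [0.005 0.019 0.006]
shift world mm [ -1.6  -0.4 146.4]  units in present tool [-5.86 -0.06  0.03]  units in final tool [-5.86 -0.03 -0.06]
```

Emit:
arm_command --targets '[0,0,0,-0.2,0,0,0.3,0,0,0,-0.4,0,0,0.3,0,0,0,-0.6,0,0,0.3,0,0,0,-0.7,0,0,0.3,0,0,0,-0.7,0,0,0.3,0,0,0,-0.7,0,0,0.3,0,0,0,-0.7,0,0,0.3,0,0,0,-0.7,0,0,0.3,0,0,0,-0.7,0,0,0.3,0,0,0,-0.5,0,0,0.3,0,0,0,-0.3,0,0,0.3]'

```text
time: 14.65
ee_pos: [0.5111, 0.0217, 0.2219]
eef_rot: [0.089, 0.698, -0.089, 0.705]
ft_force: [0.2, -0.9, -2.5]
width: 0.0489
```

```bash
python3 -c "
from plan import *
a=camera('side');cv2.imwrite('pics/s11.png',cv2.resize(a[80:280,180:380],None,fx=3,fy=3)[:,:,::-1])
a=camera('top');cv2.imwrite('pics/t11.png',cv2.resize(a[80:280,180:480],None,fx=2.5,fy=2.5)[:,:,::-1])
plan(.494,-.359,.22,-5.9)"
```

```text
t 14.75 tcp [0.5116 0.0216 0.2216] w 0.0491 F [-1.4  0.1 -2.4] j7 [ 0.65  0.18 -0.86  1.76  0.14  1.26  1.08]
[[ 0.009  0.249  0.968]
 [-0.001  0.968 -0.249]
 [-1.     0.001  0.01 ]]
rot deg [81.47  0.41 -0.43] units [ 1.81   0.009 -0.01 ]
shift world mm [ -17.6 -380.6    1.4]  units in present tool [ -0.04 -14.92   3.12]  units in final tool [-0.06  0.87 15.22]
```

View pics/s11.png

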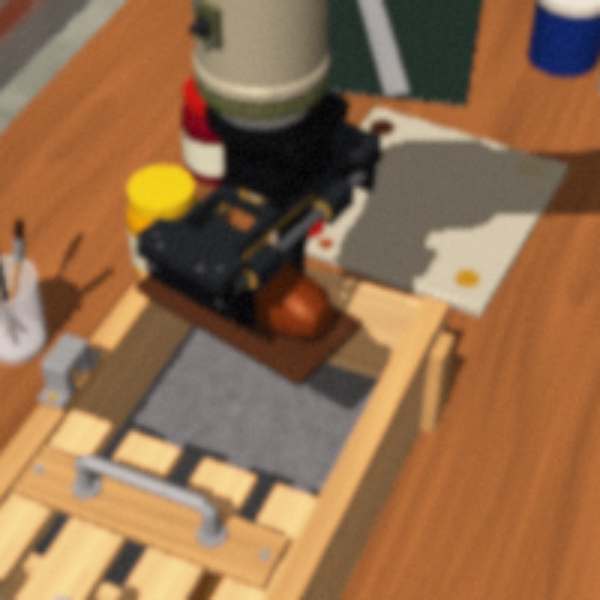

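View pics/t11.png

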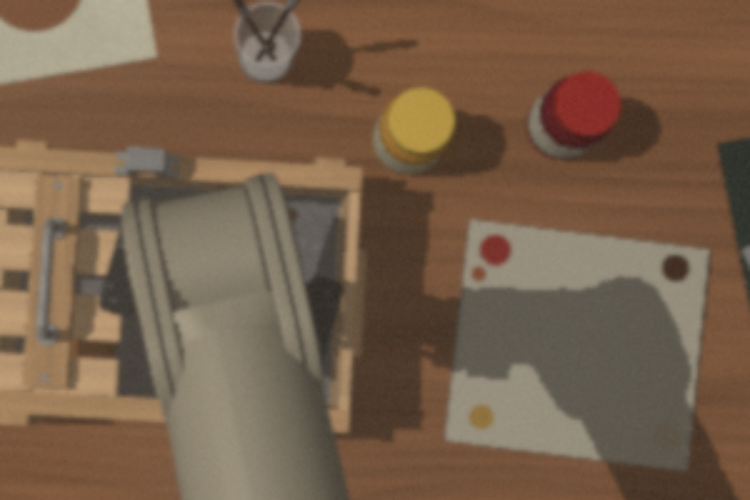

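The drumstick is held level above the crate. The board corners are clear of the jars. I'll carry it to the right at this height.

Emit:
arm_command --targets '[0,0,0,0,-0.4,0.05,0.3,0,0,0,0,-0.7,0.1,0.3,0,0,0,0,-0.9,0.13,0.3,0,0,0,0,-0.9,0.13,0.3,0,0,0,0,-0.9,0.13,0.3,0,0,0,0,-0.9,0.13,0.3,0,0,0,0,-0.9,0.13,0.3,0,0,0,0,-0.9,0.13,0.3,0,0,0,0,-0.9,0.13,0.3,0,0,0,0,-0.9,0.13,0.3,0,0,0,0,-0.9,0.13,0.3,0,0,0,0,-0.9,0.13,0.3]'

```text
time: 15.75
ee_pos: [0.4744, -0.2435, 0.2083]
eef_rot: [0.088, 0.705, -0.083, 0.699]
ft_force: [1.1, 0.6, -2.5]
width: 0.0491
```

```bash
python3 plan.py .472 -.353 .22 75.5
```

```text
t 15.75 tcp [ 0.4744 -0.2435  0.2083] w 0.0491 F [ 1.1  0.6 -2.5] j7 [ 0.98  0.22 -0.66  1.72  0.14  1.26  1.61]
[[-0.008  0.24   0.971]
 [ 0.007  0.971 -0.24 ]
 [-1.     0.005 -0.009]]
rot deg [ 0.6  -0.53 -0.28] units [ 0.013 -0.012 -0.006]
shift world mm [  -2.4 -109.5   14.7]  units in present tool [-0.62 -4.27  0.95]  units in final tool [-0.59 -4.26  1.01]
```

Emit:
arm_command --targets '[0,-0.01,0,0,-0.8,0.2,0.3,0,0,0,0,-0.8,0.2,0.3,0,0,0,0,-0.8,0.2,0.3,0,0,0,0,-0.8,0.2,0.3,0,0,0,0,-0.6,0.15,0.3,0,0,0,0,-0.3,0.05,0.3,0,0,0,0,0,0,0.3]'

```text
time: 16.33
ee_pos: [0.4637, -0.3627, 0.1976]
eef_rot: [0.092, 0.706, -0.085, 0.697]
ft_force: [-0.8, 0.3, -3.2]
width: 0.049
```

```bash
python3 -c "
from plan import *
a=camera('side');cv2.imwrite('pics/s12.png',cv2.resize(a[20:220,220:420],None,fx=3,fy=3)[:,:,::-1])
a=camera('top');cv2.imwrite('pics/t12.png',cv2.resize(a[80:280,300:500],None,fx=3,fy=3)[:,:,::-1])
plan(.472,-.353,.15,75.5)"
```

```text
t 16.4333 tcp [ 0.4646 -0.3605  0.198 ] w 0.0489 F [-1.   1.  -2.7] j7 [ 1.06  0.35 -0.59  1.59  0.19  1.28  1.76]
[[-0.012  0.247  0.969]
 [ 0.012  0.969 -0.247]
 [-1.     0.009 -0.015]]
rot deg [ 0.19 -0.85 -0.5 ] units [ 0.004 -0.019 -0.011]
shift world mm [  7.4   7.5 -45. ]  units in present tool [1.8  0.35 0.24]  units in final tool [1.8  0.37 0.21]
```

View pics/s12.png

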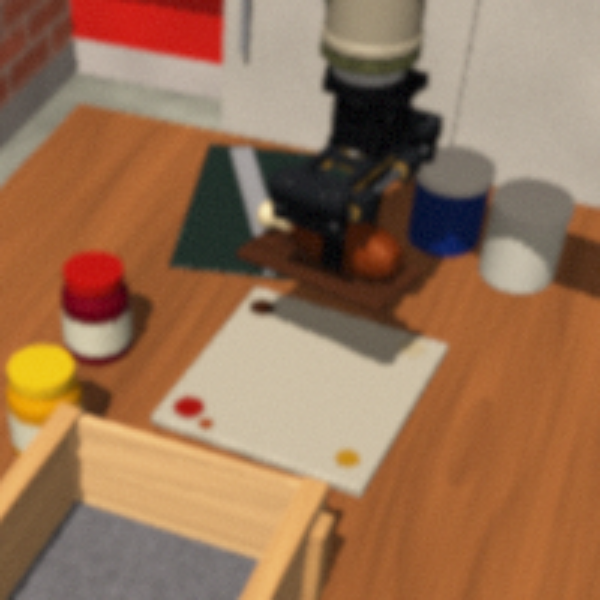

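View pics/t12.png

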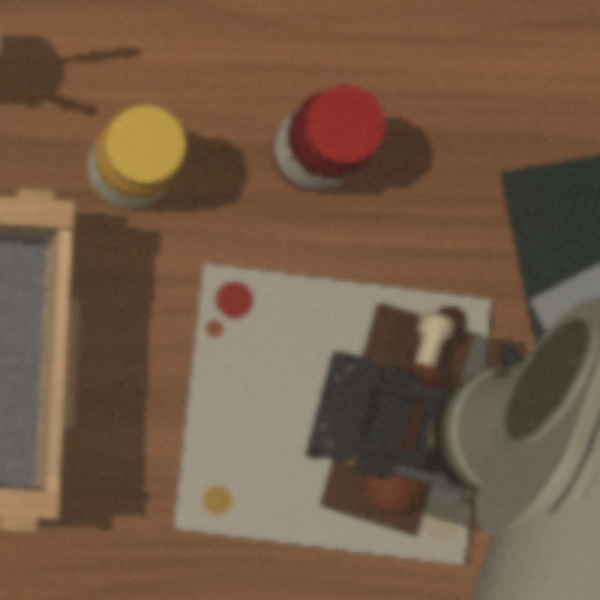

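```bash
python3 - <<'E'
from h import *
f=lambda x,y:(300+x/3,80+y/3)
P=np.array([ray("top",f(*p),.012)[:2] for p in [(203,263),(492,298),(465,563),(175,527)]]);print("board",P.mean(0).round(4))
D=np.array([ray("top",f(*p),.161)[:2] for p in [(378,303),(417,533),(322,505)]])
m=(D[1]+D[2])/2;u=D[0]-D[2];print(np.linalg.norm(u),np.degrees(np.arctan2(u[1],u[0])));o=(D[0]+D[1])/2
print("origin",o.round(4),"minus tcp",(o-[.4646,-.3605]).round(4))
E
```

```text
board [ 0.494  -0.3601]
0.16621706695937216 -15.055214951016284
origin [ 0.4839 -0.3669] minus tcp [ 0.0193 -0.0064]
```

Emit:
arm_command --targets '[0,-0.035,-0.015,0.3,0.35,0.28,0.3,0,0,0,0.5,0,0,0.3,0,0,0,0.6,0,0,0.3,0,0,0,0.6,0,0,0.3,0,0,0,0.6,0,0,0.3,0,0,0,0.5,0,0,0.3,0,0,0,0.3,0,0,0.3]'

```text
time: 17.02
ee_pos: [0.4772, -0.3458, 0.1103]
eef_rot: [0.082, 0.697, -0.085, 0.707]
ft_force: [-1.4, 0.2, -2.9]
width: 0.0491
```

```bash
python3 plan.py .474 -.353 .0566 75.5
```

```text
t 17.0167 tcp [ 0.4772 -0.3458  0.1103] w 0.0491 F [-1.4  0.2 -2.9] j7 [ 1.02  0.42 -0.58  1.7   0.25  1.08  1.7 ]
[[ 0.013  0.235  0.972]
 [-0.006  0.972 -0.235]
 [-1.    -0.002  0.014]]
rot deg [0.88 0.81 0.13] units [0.02  0.018 0.003]
shift world mm [ -3.2  -7.2 -50.7]  units in present tool [ 2.03 -0.3  -0.08]  units in final tool [ 2.03 -0.31 -0.05]
```

Emit:
arm_command --targets '[0,0,0,0.3,-0.25,-0.1,0.3,0,0,0,0.3,0,0,0.3,0,0,0,0.3,0,0,0.3,0,0,0,0.3,0,0,0.3,0,0,0,0.25,0,0,0.3,0,0,0,0.2,0,0,0.3,0,0,0,0.1,0,0,0.3]'

```text
time: 17.6
ee_pos: [0.4732, -0.3515, 0.0618]
eef_rot: [0.082, 0.698, -0.085, 0.707]
ft_force: [0.1, 0.1, -3.4]
width: 0.0486
```

```bash
python3 plan.py .474 -.353 .0566 75.5
```

```text
t 17.6 tcp [ 0.4732 -0.3515  0.0618] w 0.0486 F [ 0.1  0.1 -3.4] j7 [ 1.01  0.48 -0.56  1.73  0.29  1.    1.69]
[[ 0.012  0.235  0.972]
 [-0.005  0.972 -0.234]
 [-1.    -0.002  0.013]]
rot deg [0.94 0.74 0.09] units [0.021 0.016 0.002]
shift world mm [ 0.8 -1.5 -2.2]  units in present tool [ 0.09 -0.05  0.04]  units in final tool [ 0.09 -0.05  0.04]
```

Emit:
arm_command --targets '[0,0,0,0.08,0,0,0.3,0,0,0,0.08,0,0,0.3,0,0,0,0.08,0,0,0.3]'

```text
time: 17.85
ee_pos: [0.4735, -0.3514, 0.0584]
eef_rot: [0.082, 0.698, -0.085, 0.706]
ft_force: [-15.2, 9.2, 30.7]
width: 0.0491
```

```bash
python3 -c "
from plan import *
a=camera('side');cv2.imwrite('pics/s13.png',cv2.resize(a[70:220,240:390],None,fx=4,fy=4)[:,:,::-1])
plan(.474,-.353,.0566,75.5)"
```

```text
t 17.9 tcp [ 0.4735 -0.3513  0.0585] w 0.0489 F [-10.7   6.6  18.9] j7 [ 1.01  0.48 -0.56  1.74  0.3   1.    1.68]
[[ 0.011  0.234  0.972]
 [-0.006  0.972 -0.234]
 [-1.    -0.003  0.012]]
rot deg [0.96 0.67 0.18] units [0.021 0.015 0.004]
shift world mm [ 0.5 -1.7  1.1]  units in present tool [-0.04 -0.06  0.04]  units in final tool [-0.05 -0.06  0.04]
```

View pics/s13.png

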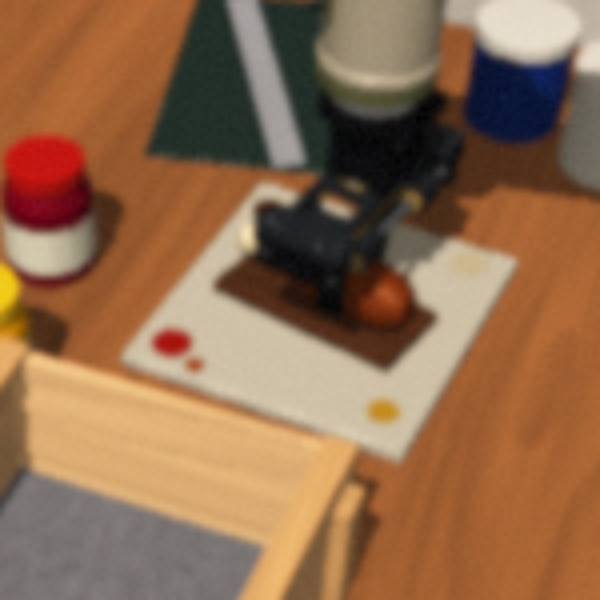

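The base lies flat on the board, well inside its outline. I'll ease off and release.

Emit:
arm_command --targets '[0,0,0,-0.02,0,0,0.3,0,0,0,0,0,0,0.7,0,0,0,0,0,0,0.9,0,0,0,0,0,0,0.95,0,0,0,0,0,0,0.95,0,0,0,0,0,0,0.95,0,0,0,0,0,0,0.95]'

```text
time: 18.48
ee_pos: [0.4756, -0.3524, 0.0618]
eef_rot: [0.081, 0.696, -0.086, 0.708]
ft_force: [-0.5, -0.4, 0.5]
width: 0.0791
```

```bash
python3 plan.py .474 -.353 .2 75.5
```

```text
t 18.4833 tcp [ 0.4756 -0.3524  0.0618] w 0.0791 F [-0.5 -0.4  0.5] j7 [ 1.01  0.48 -0.56  1.73  0.29  1.    1.68]
[[ 0.015  0.234  0.972]
 [-0.009  0.972 -0.234]
 [-1.    -0.006  0.017]]
rot deg [0.97 0.97 0.32] units [0.021 0.021 0.007]
shift world mm [ -1.6  -0.6 141.2]  units in present tool [-5.65 -0.07  0.04]  units in final tool [-5.65 -0.04 -0.06]
```

Emit:
arm_command --targets '[0,0,0,-0.2,0,0,1,0,0,0,-0.4,0,0,1,0,0,0,-0.7,0,0,1,0,0,0,-0.8,0,0,1,0,0,0,-0.8,0,0,1,0,0,0,-0.8,0,0,1,0,0,0,-0.8,0,0,1,0,0,0,-0.8,0,0,1,0,0,0,-0.5,-0.5,-0.5,1,0,0,0,0,-0.8,-0.5,1,0,0,0,0,-0.8,-0.5,1,0,0,0,0,-0.8,-0.5,1]'

```text
time: 19.48
ee_pos: [0.4116, -0.4052, 0.2236]
eef_rot: [0.076, 0.695, -0.081, 0.711]
ft_force: [1.2, -0.7, -0.2]
width: 0.0872
```

Emit:
arm_command --targets '[0,0,0,0,-0.8,-0.5,1,0,0,0,0,-0.8,-0.4,1,0,0,0,0,-0.5,-0.3,1,0,0,0,0,0,0,1,0,0,0,0,0,0,1]'

```text
time: 19.9
ee_pos: [0.3645, -0.4556, 0.2288]
eef_rot: [0.076, 0.694, -0.085, 0.711]
ft_force: [-0.2, -0.3, -0.1]
width: 0.0869
```

```bash
python3 -c "
from plan import *
a=camera('side');cv2.imwrite('pics/s14.png',a[:,:,::-1])
a=camera('top');cv2.imwrite('pics/t14.png',a[:,:,::-1]);cv2.imwrite('pics/t14c.png',cv2.resize(a[150:280,340:480],None,fx=4,fy=4)[:,:,::-1])
plan(.474,-.353,.2,75.5)"
```

```text
t 20.0 tcp [ 0.3652 -0.4551  0.2286] w 0.0866 F [ 0.8  0.5 -0.1] j7 [ 1.27  0.28 -0.53  1.6   0.14  1.28  2.06]
[[ 0.023  0.226  0.974]
 [-0.016  0.974 -0.225]
 [-1.    -0.01   0.026]]
rot deg [1.46 1.52 0.57] units [0.032 0.034 0.013]
shift world mm [108.8 102.1 -25.6]  units in present tool [1.06 4.97 3.29]  units in final tool [1.02 5.04 3.19]
```

View pics/s14.png

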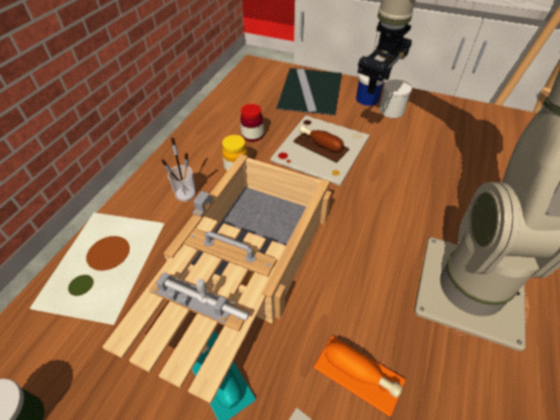

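View pics/t14.png

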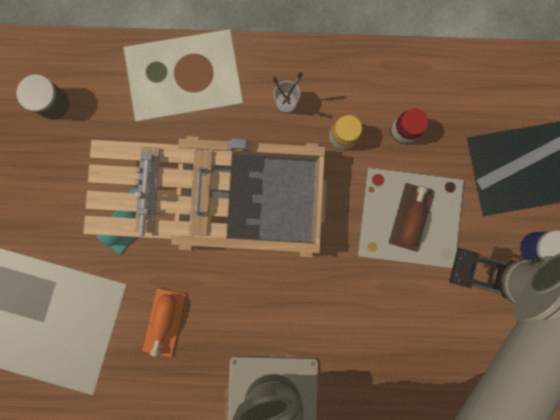

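View pics/t14c.png

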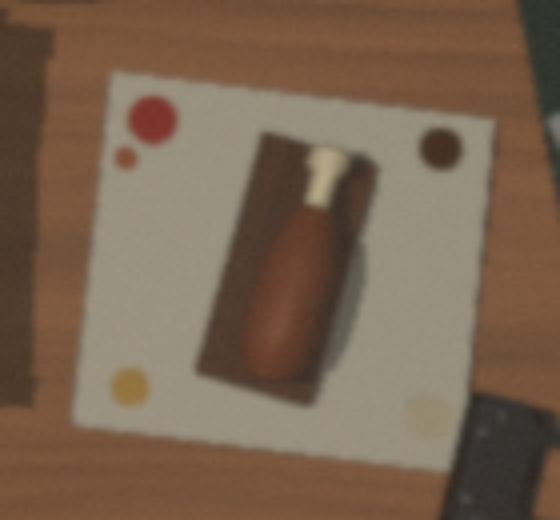

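The drumstick lies upright and central on the board at top ~(411,217). The jars at (346,131) and (410,125) and the pot at (287,97) are at the same pixels as at the start. A last numeric check of the lid and bolt, then I'll hand in.

```bash
python3 - <<'E'
from h import *
im=cv2.imread("pics/t14.png");cv2.imwrite("pics/t14d.png",cv2.resize(im[130:260,80:250],None,fx=4,fy=4))
p=ray("top",(198,190),.164)[:2]-[.53196,.07109];c,s=np.cos(-.03078),np.sin(-.03078)
print("lid travel", -s*p[0]+c*p[1]+.1)
f=lambda x,y:(340+x/4,150+y/4)
C=np.array([ray("top",f(*q),.022)[:2] for q in[(262,132),(378,168),(312,407),(197,374)]])-[.494,-.36]
a=-.104;R=np.array([[np.cos(a),np.sin(a)],[-np.sin(a),np.cos(a)]]);print("base corners in board",(C@R.T).round(3))
E
```

```text
lid travel 0.217433801234805
base corners in board [[ 0.088  0.028]
 [ 0.074 -0.051]
 [-0.089 -0.025]
 [-0.077  0.053]]
```

View pics/t14d.png

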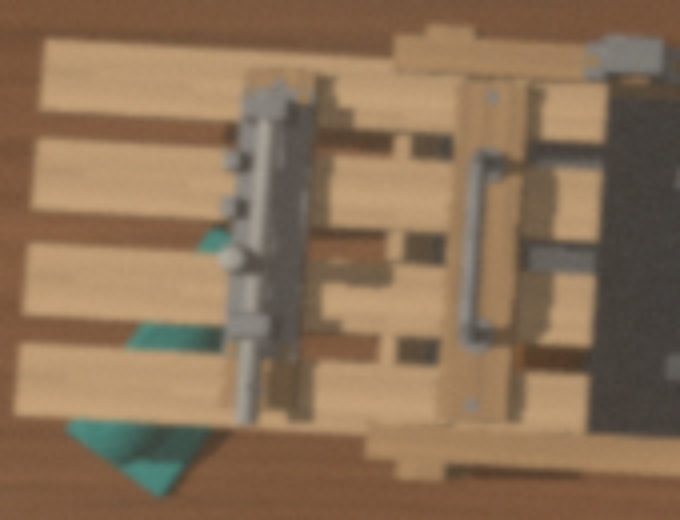

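```bash
python3 -c "
from bench import *
print(close_job())"
```

```text
the job is handed in; nothing more can be done
None
```

I handed the job in at about 20 s of the 61 s. No verdict was reported, so the results below are my own checks.

- **What I did:** I lifted the bolt handle to about upright and drew the bolt until it met its stop. I slid the lid to its stop, took the brown drumstick out by the meat, lowered it onto the painting board and moved the arm clear.
- **Lid:** measured travel is about 217 of 220 mm.
- **Bolt:** measured from the picture, it is drawn about 46 mm, which is a rough reading. The arm also felt the stop there, with about 51 N at the wrist.
- **Drumstick:** it lies right way up with all base corners inside the board, at least 30 mm from every edge.
- **Other things:** the jars and brush pot look unmoved in the last top picture. I did not re-measure the bread roll, which is hidden under the lid, but nothing reached its side of the crate.
- **Disagreements:** the two bow-handle end points differed from the crate fit by 5–7 mm, but their middle agreed. Everything else in the fit agreed to within 2 mm. I found no failed checks.

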